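Push a dust hood's sliding window up to the orange pointer

TASK

Open the front window of the small dust hood to its working height: with the fingertips beneath the blue lip at its foot, push the window up until the white line across it stands level with the tip of the orange pointer on its left upright (the one nearer the robot), then take the hand away and leave it there. Do not grip the lip or anything else, only push, and leave the blue abrasive stick, the oil vial and the wire spool standing where they are.

Things in the scene. Friction and masses are not known exactly. Their poses are not given: they have to be found in the camera images.
- dust_hood: Fixed small dust hood, white base and back, clear sides and roof, 170 deep (x) x 180 wide (y) x 220 mm high. Origin: centre of its underside, on the worktop. Axes: -x out of its front, +y to the left of one who looks at the front, z up. It stands left of the robot's middle; its front looks to the right (world -y, within about 15 degrees), so its left side (+y) is the one nearer the robot.
- hood_front (a point): Point on the worktop between the front faces of the hood's two aluminium uprights, which guide the window: 22 mm wide, at hood y = +-80 mm, 337 mm high with caps. A grey sill closes the front below the window up to 76 mm. The worktop in front of the lip is free. A bench lamp hangs 586 mm above the worktop for x between 0.6 and 0.75 m.
- window (a joint): Height of the window above its closed position, in m: 0 shut, 0.115 at the upper stop. It slides straight up between the uprights. Counterweights carry its weight (about 0.3 kg): it needs about 2 to 4 N to move up, a little less down, and stays wherever it is left. It starts within 15 mm of shut.
- lip_edge (a point): Middle of the lower front edge of the blue lip, which moves with the window. The lip is a ledge 120 mm wide (along hood y) and 8 mm thick that sticks out 42 mm from the window, towards hood -x; the space under it is open in front and reaches 42 mm inwards from this point. The underside is level, 85 mm above the worktop when the window is shut.
- lip_strip (a point): The black rubber strip on top of the blue lip, 32 x 116 x 3 mm, its front 9 mm back from the lip edge; this point is the centre of its underside. Touching lip and strip at the same time with the fingers counts as gripping the lip.
- window_line (a point): Left end (hood +y) of the thin white line across the dark rail near the top of the window; moves with the window, always 100 mm above the lip's underside.
- pointer_tip (a point): Inward tip of the orange arrow-shaped pointer clamped on the left upright (the one nearer the robot); it is fixed, and marks the height to which the white line must come (60 to 95 mm of window travel in all, counted from shut).
- abrasive_stick: Blue abrasive stick with a pale band, 33 x 12 mm and 62 mm high, loose, standing on the worktop beside the lip, just past the right upright (on the side away from the robot). Origin: centre of its underside.
- oil_vial: Small yellow oil vial with a red cap, 14 mm across and 38 mm high, loose, standing some 100 mm out from the lip on the side away from the robot. Origin: centre of its underside.
- wire_spool: Small white spool of brass wire, 28 mm across and 14 mm high, loose, on the worktop beside the hood's left wall, on the robot's side. Origin: centre of its underside.

How it is judged:
On the way:
1. the fingers, pressing on the blue lip, have raised the window by 15 mm or more (contact force between the fingers and lip above 0.3 N and distance of window_line from where it was at the start of the episode above 0.015 m), for 0.1 s.
At the end, for the whole second after the job is handed in: The white line on the window stands within 6 mm of the height of the pointer's tip, the window is at rest, and abrasive stick, vial and spool stand within 15 mm of where they were (z of window_line in the frame of pointer_tip between -0.006 and 0.006 m and velocity of joint window between -0.003 and 0.003 m/s and distance of each of abrasive_stick, oil_vial, wire_spool from where it was at the start of the episode below 0.015 m); the robot touches nothing.
It fails at once if the lip is gripped: the fingers press on the blue lip and on its top strip at the same time (contact force between the fingers and lip above 1 N and contact force between the fingers and lip_strip_top above 1 N).
It fails at once if the abrasive stick is lifted, knocked over or pushed away (distance of abrasive_stick from where it was at the start of the episode above 0.02 m or angle between abrasive_stick's own z axis and vertical above 0.5 rad).
It fails at once if the oil vial is lifted, knocked over or pushed away (distance of oil_vial from where it was at the start of the episode above 0.02 m or angle between oil_vial's own z axis and vertical above 0.5 rad).
It fails at once if the wire spool is lifted, knocked over or pushed away (distance of wire_spool from where it was at the start of the episode above 0.02 m or angle between wire_spool's own z axis and vertical above 0.5 rad).
It also fails if it takes over 45 s, if anything falls off the work surface, if the arm or the gripper's body presses on something with over 40 N, if the wrist force passes 120 N, or if a joint passes its speed limit or range.

ROBOT

A 7-joint arm with a two-finger parallel gripper is mounted at the origin on a cart in front of the work surface, level with it; the furniture and walls round the work are solid. World frame = base frame: x ahead of the robot, y to its left, z up, the work surface at z = 0. Lengths are in m, angles in rad, forces in N, time in s.
With the tool pointing down it reaches from about 0.4 to 0.875 m from the base axis. Payload 6.5 kg.
Tool frame: the origin (TCP) lies between the finger pads; the fingertips stand 11 mm ahead of it and the grasp point (between the pads) lies 8 mm behind it; z points along the fingers, y is the direction in which the jaws open and shut (so a half turn about z gives the same grasp; the last joint's range is limited). The gripper opens to 88 mm and grips with 3 to 60 N. Pads are 18 mm wide; open, the fingers measure 123 mm over their backs; the gripper's body (75 mm by 187 mm) begins 45 mm behind the grasp point.
Start: joints at [1.149, 0.536, -0.004, 1.538, 0.003, 1.067, -0.071], TCP at [0.226, -0.609, 0.25] pointing down, gripper open.
Joint ranges: [-2.7, 2.7], [-0.37, 2.16], [-1.27, 1.26], [0.24, 2.4], [-1.31, 4.45], [0.19, 1.91], [-2.76, 2.76]. Speed limits (rad/s): [2.39, 2.39, 3.14, 3.14, 3.14, 3.14, 3.14].

INTERFACE

Orientations are given as a rotation vector (axis times angle).
In Python, from bench import manip, jaws, ik, status, vision, close_job, nets gives the robot as it stands. Calls block until the motion is done:
- manip.reach(position, orientation): joint-space move of the TCP to a pose.
- manip.line_to(position, rot=None, velocity=0.15, threshold=None): straight line of the TCP; rot=None keeps the orientation; velocity is the mean speed in m/s. With threshold (N) it stops when the force on the tool has changed by that much, and returns True; else False.
- manip.movej(angles): joint-space move.
- jaws.command_gripper(opening, newtons=None): opening from 0.0 (shut) to 1.0 (fully open); newtons is the grip in N (None keeps the last); returns when the fingers have stopped.
- manip.dwell(seconds).
- ik(position, orientation): joint angles nearest the present ones, or None.
- status.get_state(): the state.
- vision.capture(name): name is "scene" or "top"; returns the picture (384x512x3 uint8, red, green, blue); there is no depth.
- vision.calibration(name): a dict with "mtx" (3x3 intrinsics, pixels), "pose" (4x4, takes a point from camera to world coordinates). Camera axes: x right, y up, looking along -z (the intrinsics and any distortion apply to the point x, -y, -z); pixel columns grow to the right and rows downward; lengths in m; the calibration is good to about 2 mm. A picture is of the moment at which its call begins. calibration takes no time and is no camera call.
A pose or a line that the arm cannot do raises manip.Unreachable and nothing moves.
- close_job(): hands the job in, once; it reports no verdict.
Trained networks look in the newest picture that a camera, given by its name, has taken for a name from the list of things; names that differ only in an ending like _2 or _b are one class to them, and where a whole thing is asked for, a point or a joint stands for the part that bears it (a point fixed in the world has none). Each returns a list of dicts, best first, with "p" (0 to 1); they miss things now and then, are a little off and sometimes report something else, mostly with a low value. They report only what shows in the picture. A call takes as long as a camera call.
- nets.regions_of(camera, thing): "mask" (384x512 bool, what is visible of it) and "box" ([centre column, centre row, width, height] in pixels, round what is visible of it).
The state is a dict: "time_s": time; "joint_positions": joint angles; "joint_vel": joint speeds; "joint_efforts": joint torques, N m; "eef_pos": TCP position; "orientation": TCP orientation; "force": force on the tool from outside, world axes, zero at the start; "torque": the same for the moment, N m; "opening": opening from 0.0 (shut) to 1.0 (fully open).
Only numpy, scipy, OpenCV 4.12 (cv2) and the standard library are available. Lean on these libraries where they do the work, as an engineer would, in place of code of your own. Each camera call takes 0.05 s, during which the arm holds its last target.

## Working session

There is one attempt and no reset: what is moved stays moved. The work goes in short steps, each a Python script; the robot and the scene stay as the last script left them, time stands still between calls to the robot, and variables do not carry over. Pictures are saved under pics/ and viewed, and the job is handed in when it is done.

```bash
mkdir -p pics; ls; cat > h.py <<'E'
import numpy as np, cv2
from bench import manip, jaws, ik, status, vision, close_job, nets
E
python3 - <<'E'
from h import *
for n in ["scene","top"]:
    im=vision.capture(n); cv2.imwrite(f"pics/{n}0.png",cv2.resize(im[:,:,::-1],(800,600),interpolation=cv2.INTER_CUBIC))
    c=vision.calibration(n); print(n,{k:(np.round(v,4).tolist() if hasattr(v,'__len__') else v) for k,v in c.items()})
    for t in ["dust_hood","lip_edge","lip_strip","window_line","pointer_tip","abrasive_stick","oil_vial","wire_spool"]:
        try: print(t,[(round(d["p"],2),np.round(d["box"],1).tolist()) for d in nets.regions_of(n,t)[:2]])
        except Exception as e: print(t,e)
print(status.get_state())
E
```

```text
pics
scene {'mtx': [[348.6606, 0.0, 258.0447], [0.0, 348.6606, 190.9398], [0.0, 0.0, 1.0]], 'pose': [[0.8585, 0.332, -0.3908, 0.2525], [-0.5127, 0.5463, -0.6623, -0.4423], [-0.0064, 0.7689, 0.6393, 0.7538], [0.0, 0.0, 0.0, 1.0]]}
dust_hood [(0.84, [232.3, 194.7, 94.3, 127.4])]
lip_edge [(0.78, [245.2, 204.7, 50.4, 68.7])]
lip_strip [(0.85, [243.7, 207.4, 54.0, 62.1])]
window_line [(0.65, [245.3, 208.7, 51.7, 61.5])]
pointer_tip []
abrasive_stick [(0.47, [291.6, 224.4, 6.3, 18.8])]
oil_vial []
wire_spool [(0.6, [231.1, 193.9, 90.8, 130.0]), (0.42, [188.6, 229.7, 6.9, 9.0])]
top {'mtx': [[418.1073, 0.0, 251.1343], [0.0, 418.1073, 192.5781], [0.0, 0.0, 1.0]], 'pose': [[0.0131, 0.9926, -0.1206, 0.4608], [-0.9999, 0.0125, -0.0058, 0.1436], [-0.0042, 0.1206, 0.9927, 1.1764], [0.0, 0.0, 0.0, 1.0]]}
dust_hood []
lip_edge [(0.91, [256.2, 201.1, 18.8, 57.0])]
lip_strip [(0.68, [255.6, 201.7, 19.8, 57.6])]
window_line [(0.71, [258.9, 200.8, 24.4, 54.5])]
pointer_tip [(0.58, [249.8, 243.6, 9.3, 4.8])]
abrasive_stick [(0.63, [263.0, 159.9, 13.6, 10.6])]
oil_vial [(0.15, [218.8, 194.3, 98.8, 89.2])]
wire_spool [(0.61, [200.7, 251.6, 13.2, 9.5])]
{'time_s': 0.9, 'joint_positions': array([ 1.14880419,  0.53635979, -0.00439968,  1.53791354,  0.00260995,
        1.0672981 , -0.07118322]), 'joint_vel': array([ 0.00070741,  0.00119045, -0.00111291,  0.00050327, -0.00027492,
       -0.00080339, -0.00065885]), 'joint_efforts': array([-7.42166503e-04, -5.70899785e+01,  9.90171432e-01, -2.51922101e+01,
       -5.62191254e-02,  1.06625570e-02, -4.23313020e-05]), 'eef_pos': array([ 0.22641074, -0.60928251,  0.24973668]), 'orientation': array([ 3.09196172e+00,  5.56017034e-01, -4.71488667e-05]), 'force': array([ 0.1363731 , -0.16098675,  0.90239643]), 'torque': array([ 0.02308999, -0.02135151,  0.01153624]), 'opening': 0.9997230381932785}
```

View pics/scene0.png

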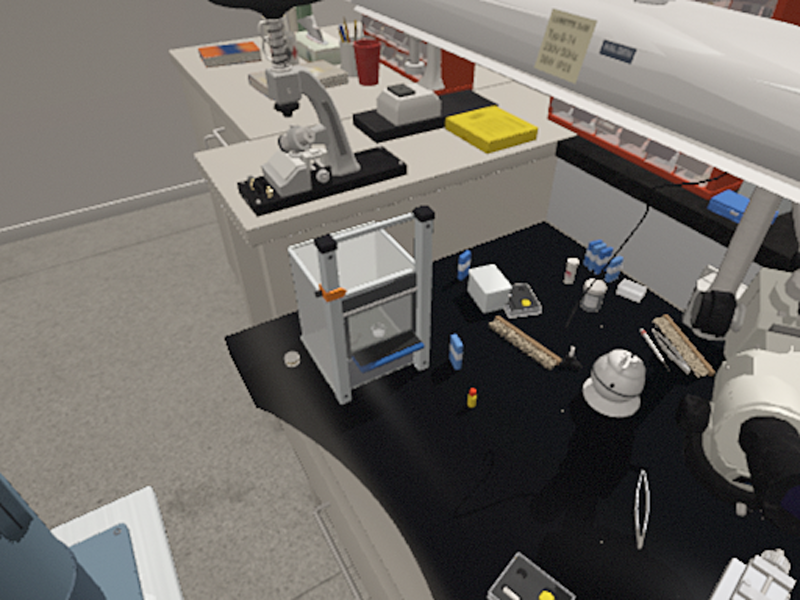

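View pics/top0.png

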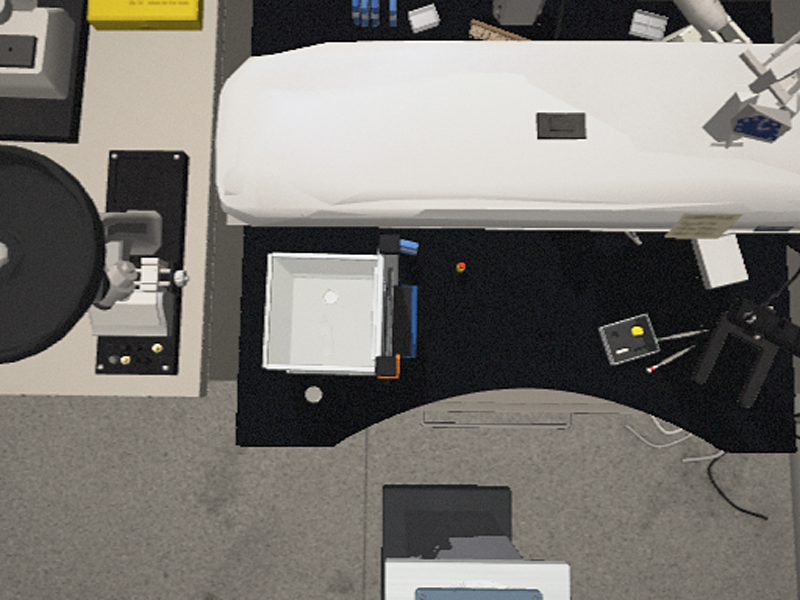

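```bash
python3 - <<'E'
import cv2
a=cv2.imread("pics/scene0.png")
s=cv2.resize(a,(512,384),interpolation=cv2.INTER_AREA)
cv2.imwrite("pics/scz.png",cv2.resize(a[180:430,240:520],None,fx=2.4,fy=2.4,interpolation=cv2.INTER_CUBIC))
a=cv2.imread("pics/top0.png")
cv2.imwrite("pics/toz.png",cv2.resize(a[200:430,280:480],None,fx=2.6,fy=2.6,interpolation=cv2.INTER_CUBIC))
E
```

```text
(no output)
```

View pics/scz.png

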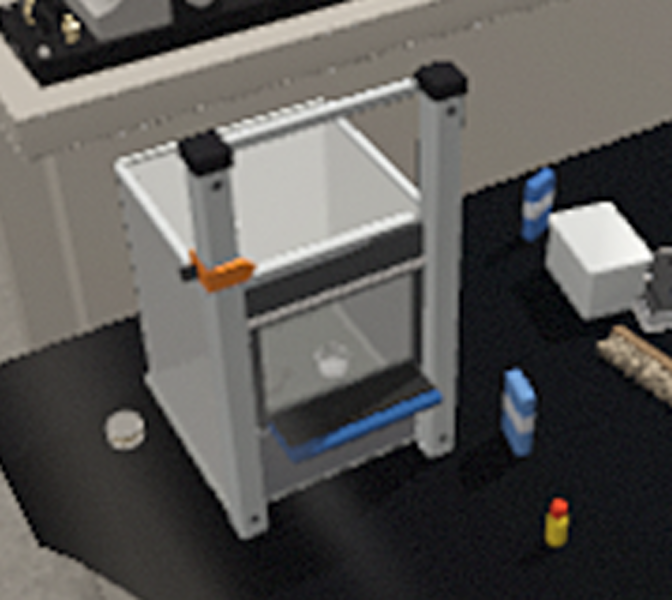

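View pics/toz.png

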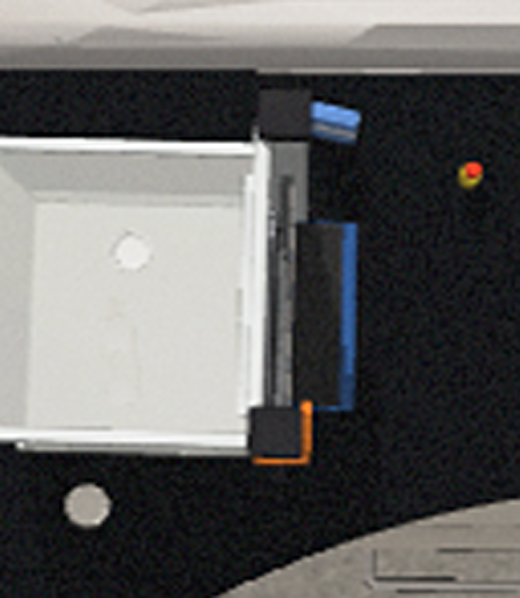

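```bash
python3 - <<'E'
from h import *
s=np.mean([vision.capture("scene").astype(float) for _ in range(4)],0).astype(np.uint8)
t=np.mean([vision.capture("top").astype(float) for _ in range(4)],0).astype(np.uint8)
np.savez("im0.npz",s=s,t=t)
def crop(im,x0,y0,w,h,f,name):
    c=cv2.resize(im[y0:y0+h,x0:x0+w,::-1],None,fx=f,fy=f,interpolation=cv2.INTER_CUBIC)
    for i in range(0,w,10): cv2.putText(c,str(x0+i),(i*f,8),0,.3,(0,255,255)); cv2.line(c,(i*f,10),(i*f,14),(0,255,255))
    for i in range(0,h,10): cv2.putText(c,str(y0+i),(0,i*f+3),0,.3,(0,255,255))
    cv2.imwrite(f"pics/{name}.png",c)
crop(s,190,130,95,70,8,"a1"); crop(s,190,190,95,70,8,"a2"); crop(t,220,145,60,100,6,"a3")
E
```

```text
(no output)
```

View pics/a1.png

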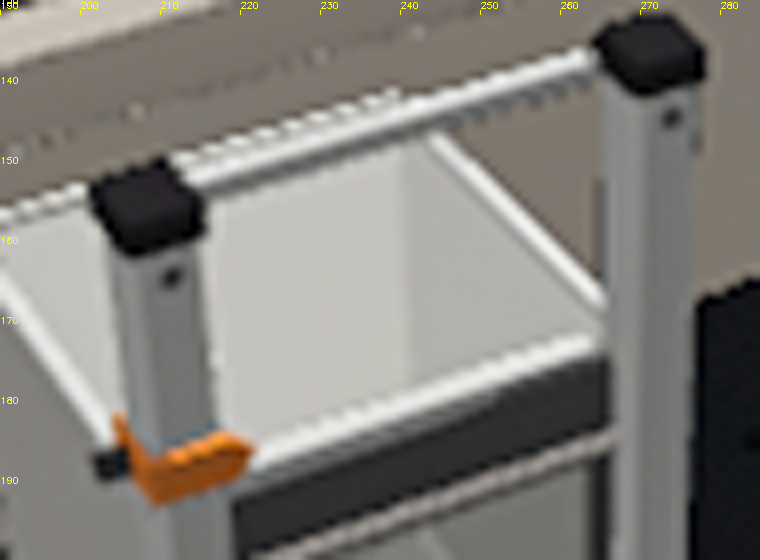

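View pics/a2.png

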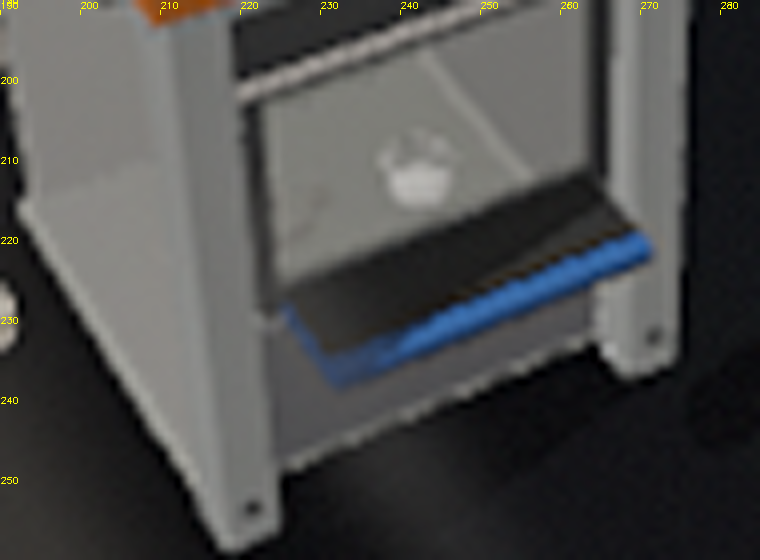

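View pics/a3.png

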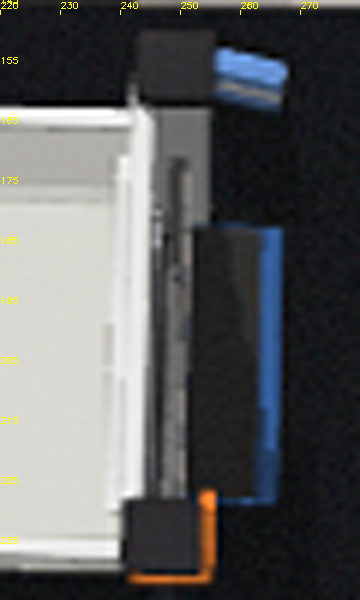

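```bash
cat >> h.py <<'E'
def proj(n,P):
    c=vision.calibration(n); T=np.linalg.inv(c["pose"]); P=np.atleast_2d(P)
    q=P@T[:3,:3].T+T[:3,3]; q=q*[1,-1,-1]; u=q@np.array(c["mtx"]).T; return u[:,:2]/u[:,2:]
def ray(n,px):
    c=vision.calibration(n); d=np.linalg.solve(c["mtx"],[px[0],px[1],1.])*[1,-1,-1]
    return np.array(c["pose"])[:3,3], np.array(c["pose"])[:3,:3]@d
def onz(n,px,z):
    o,d=ray(n,px); return o+d*(z-o[2])/d[2]
def hw(p,P):  # local (x forward=-out, y left, z) -> world
    c,s=np.cos(p[2]),np.sin(p[2]); P=np.atleast_2d(P)
    return np.c_[p[0]+c*P[:,0]-s*P[:,1],p[1]+s*P[:,0]+c*P[:,1],P[:,2]]
E
cat > fit.py <<'E'
from h import *
from scipy.optimize import least_squares
S=[((0,.091,0),(218,258.8)),((0,.069,0),(224.7,255)),((0,-.069,0),(269,237.3)),((0,-.091,0),(274.3,235))]
L={"scene":[(.06,(231.5,238.3)),(-.06,(270.5,221.3))],"top":[(.06,(266,228)),(-.06,(267,182.3))]}
def res(q,full=False):
    p=q[:3];t,d=q[3:5]; r=[]
    for P,u in S: r.append(proj("scene",hw(p,P))[0]-u)
    for n in L:
        for y,u in L[n]: r.append(proj(n,hw(p,(-d,y,.085+t+(0.008 if n=="top" else 0))))[0]-u)
    for y,v in ((-.08,157),(.08,234.3)): r.append(((proj("top",hw(p,(.011,y,.337)))[0]-[0,v])*[0,1]))
    r=np.array(r); return r if full else r.ravel()
f=least_squares(res,[.6,.1,1.57,.007,.04],loss="soft_l1")
q=f.x;p=q[:3];t,d=q[3:5]
np.save("q.npy",q)
if __name__=="__main__":
    print(q.round(4)); print(res(q,True).round(1))
    print("lip edge",hw(p,(-d,0,.085+t)).round(4))
    for y in(.08,.068,-.068): print("line px pred",y,proj("scene",hw(p,(0.008,y,.185+t))).round(1))
    # pointer tip at local x ~-0.004,y~.06
    for z in np.arange(.235,.29,.01): print(z,proj("scene",hw(p,[(-.004,.062,z),(0.008,.062,z)])).round(1).tolist(),proj("top",hw(p,(-.004,.066,z))).round(1))
    for n,px,z in (("top",(262.5,156),.062),("scene",(273*1,221),0),("top",(295,171.5),.038),("top",(200.7,251.6),.014)): print(onz(n,px,z).round(3))
E
python3 fit.py
```

```text
[0.5594 0.1433 1.5507 0.0135 0.0331]
[[-0.5  0.4]
 [ 0.1  1.1]
 [-1.4  0.2]
 [-0.2 -0.3]
 [-0.5 -0.1]
 [ 1.   0.1]
 [-0.3  0.6]
 [ 0.1 -0.2]
 [ 0.  -1.7]
 [ 0.  -0.4]]
lip edge [[0.5587 0.1103 0.0985]]
line px pred 0.08 [[213.6 201.9]]
line px pred 0.068 [[218.2 200.3]]
line px pred -0.068 [[266.6 182.7]]
0.235 [[221.5, 190.6], [219.3, 187.8]] [[254.4 228.8]]
0.245 [[221.1, 187.3], [219.0, 184.5]] [[254.5 228.7]]
0.255 [[220.8, 183.9], [218.6, 181.1]] [[254.5 228.5]]
0.265 [[220.5, 180.5], [218.3, 177.7]] [[254.5 228.4]]
0.275 [[220.2, 177.0], [217.9, 174.2]] [[254.5 228.2]]
0.28500000000000003 [[219.8, 173.4], [217.6, 170.7]] [[254.5 228. ]]
[0.697 0.121 0.062]
[0.679 0.191 0.   ]
[0.659 0.03  0.038]
[0.437 0.287 0.014]
```

```bash
cat >> h.py <<'E'
from scipy.spatial.transform import Rotation as R
def ori(a,e,flip=1):
    z=np.array([np.sin(a)*np.cos(e),np.cos(a)*np.cos(e),np.sin(e)])
    y=flip*np.array([np.cos(a),-np.sin(a),0]); x=np.cross(y,z)
    return R.from_matrix(np.c_[x,y,z]).as_rotvec(), z
E
python3 - <<'E'
from h import *
print(proj("top",[.226,-.609,.25]),proj("scene",[.226,-.609,.25]))
for a in (0,15,25,35,50):
  for e in (0,10):
    for fl in (1,-1):
      o,z=ori(np.radians(a),np.radians(e),fl)
      tip=np.array([.535,.135,.08])
      out=[]
      for off in ((0,0,0),(0,0,.07),(-.12*z[0],-.12*z[1],0),(-.15*z[0],-.15*z[1],.15)):
        j=ik(tip-.011*z+off,o); out.append(None if j is None else np.round(j,2).tolist())
      print(a,e,fl,out)
E
```

```text
[[606.27802509 359.57482937]] [[ 372.29684843 1034.91714863]]
0 0 1 [[0.83, 1.43, -0.75, 1.67, -0.69, 1.1, 0.97], [0.86, 1.31, -0.8, 1.74, -0.73, 1.1, 0.91], [0.93, 1.41, -0.68, 1.54, -0.6, 1.32, 0.9], [0.98, 1.15, -0.72, 1.62, -0.71, 1.42, 0.79]]
0 0 -1 [[0.3, 1.23, -0.04, 1.7, -1.28, 1.59, -1.78], [0.29, 1.09, -0.03, 1.78, -1.3, 1.62, -1.84], [0.36, 1.27, 0.13, 1.57, -1.22, 1.8, -1.81], [0.38, 1.01, 0.18, 1.66, -1.2, 1.9, -1.95]]
0 10 1 [[0.82, 1.54, -0.75, 1.6, -0.72, 1.23, 1.02], [0.85, 1.42, -0.79, 1.69, -0.78, 1.21, 0.98], [0.92, 1.52, -0.69, 1.47, -0.64, 1.44, 0.93], [0.98, 1.25, -0.72, 1.59, -0.77, 1.5, 0.84]]
0 10 -1 [[0.4, 1.35, -0.18, 1.62, -1.22, 1.64, -1.8], [0.4, 1.21, -0.18, 1.71, -1.25, 1.65, -1.84], [0.45, 1.36, -0.0, 1.5, -1.18, 1.85, -1.83], [0.75, 1.13, -0.38, 1.61, -0.99, 1.7, -2.12]]
15 0 1 [[0.95, 1.44, -0.77, 1.87, -0.93, 0.87, 1.22], [0.96, 1.31, -0.82, 1.95, -1.0, 0.87, 1.17], [1.09, 1.38, -0.68, 1.81, -0.77, 1.07, 1.11], [1.14, 1.07, -0.72, 1.91, -0.89, 1.2, 0.99]]
15 0 -1 [[0.76, 1.31, -0.54, 1.88, -1.18, 1.08, -1.75], [0.75, 1.16, -0.54, 1.96, -1.25, 1.12
[... 1906 characters left out ...]
, -1.66], [1.15, 1.5, -0.55, 2.05, -1.21, 1.09, -1.44], [1.31, 1.21, -0.73, 2.24, -1.23, 1.05, -1.63]]
50 0 1 [[0.11, 1.31, -0.0, 2.29, 4.01, 1.88, 1.91], [0.11, 1.13, -0.0, 2.39, 3.99, 1.83, 1.85], [1.75, 1.9, -0.9, 2.33, -1.21, 0.22, 1.92], None]
50 0 -1 [[0.11, 1.31, -0.0, 2.29, 4.01, 1.88, -1.23], [1.3, 1.81, -1.12, 2.35, 3.92, 0.46, -0.31], [1.74, 1.89, -0.89, 2.33, -1.25, 0.23, -1.19], None]
50 10 1 [[0.32, 1.43, -0.18, 2.18, 4.21, 1.83, 2.08], [0.3, 1.27, -0.18, 2.3, 4.15, 1.84, 2.03], [1.6, 1.87, -0.75, 2.23, -1.17, 0.6, 1.94], None]
50 10 -1 [[0.32, 1.43, -0.18, 2.18, 4.21, 1.83, -1.06], [0.3, 1.27, -0.18, 2.3, 4.15, 1.84, -1.11], [1.62, 1.88, -0.76, 2.23, -1.15, 0.58, -1.22], None]
```

```bash
python3 - <<'E'
from h import *
print(proj("top",[.2525,-.4423,.7538]))
for z in (0,.1,.2,.3,.5): print(z,onz("top",(480,230),z).round(2),onz("top",(480,200),z).round(2),onz("scene",(410,326),z).round(2),onz("scene",(480,290),z).round(2),onz("scene",(393,245),z).round(2))
d=np.load("im0.npz")
cv2.imwrite("pics/b1.png",cv2.resize(d["t"][130:290,352:512,::-1],(600,600),interpolation=cv2.INTER_CUBIC))
cv2.imwrite("pics/b2.png",cv2.resize(d["s"][190:384,300:512,::-1],(656,600),interpolation=cv2.INTER_CUBIC))
E
```

```text
[[876.59069191 476.04909167]]
0 [ 0.51 -0.49  0.  ] [ 0.59 -0.5   0.  ] [ 0.76 -0.26  0.  ] [ 0.99 -0.28  0.  ] [ 0.92 -0.07  0.  ]
0.1 [ 0.5  -0.44  0.1 ] [ 0.58 -0.44  0.1 ] [ 0.7  -0.28  0.1 ] [ 0.89 -0.31  0.1 ] [ 0.83 -0.12  0.1 ]
0.2 [ 0.5  -0.38  0.2 ] [ 0.57 -0.39  0.2 ] [ 0.63 -0.31  0.2 ] [ 0.79 -0.33  0.2 ] [ 0.74 -0.17  0.2 ]
0.3 [ 0.49 -0.33  0.3 ] [ 0.56 -0.33  0.3 ] [ 0.56 -0.33  0.3 ] [ 0.7  -0.35  0.3 ] [ 0.65 -0.22  0.3 ]
0.5 [ 0.49 -0.22  0.5 ] [ 0.54 -0.22  0.5 ] [ 0.42 -0.38  0.5 ] [ 0.5  -0.39  0.5 ] [ 0.48 -0.32  0.5 ]
```

View pics/b1.png

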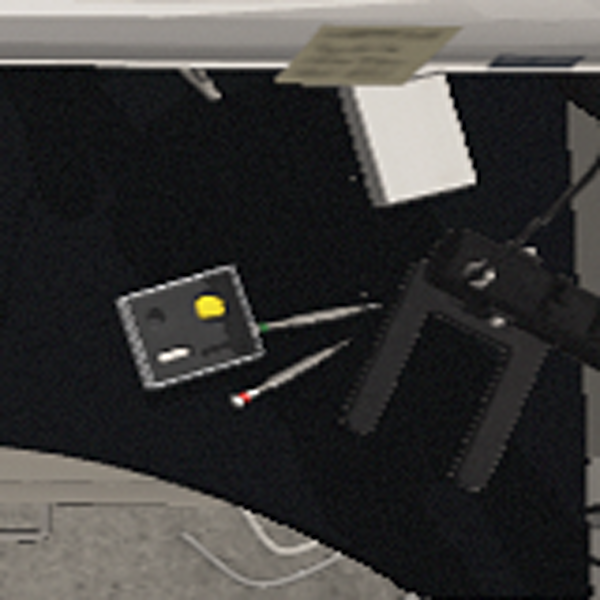

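View pics/b2.png

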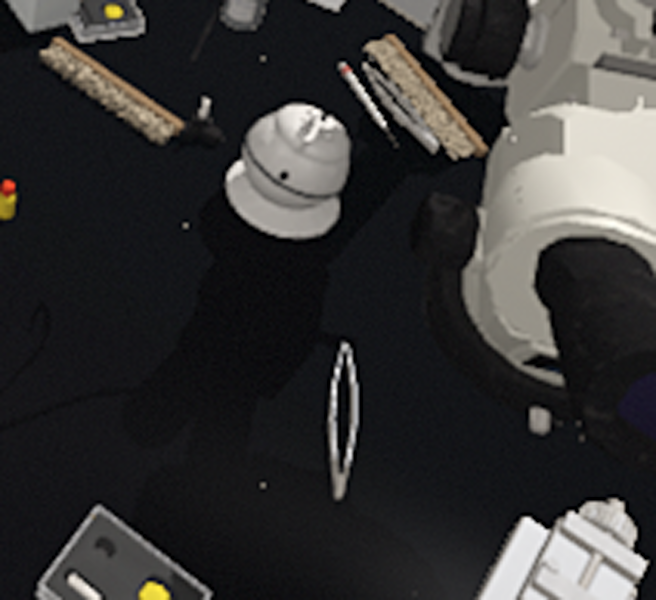

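```bash
python3 - <<'E'
from h import *
s=status.get_state(); o=s["orientation"]
for P,az in (((.16,-.43,.4),None),((.41,-.2,.4),None)):
    print(P,np.round(ik(P,o),2))
manip.reach((.16,-.43,.4),o)
jaws.command_gripper(0.0,5)
s=status.get_state();print(s["time_s"],s["eef_pos"],s["joint_positions"].round(2),s["opening"])
j=s["joint_positions"].copy(); j[0]-=0.7; manip.movej(j)
s=status.get_state();print(s["time_s"],s["eef_pos"],s["joint_positions"].round(2),s["opening"],s["force"])
for a in (0,10,15,20,25):
  for e in (0,10):
    for fl in (1,-1):
      o,z=ori(np.radians(a),np.radians(e),fl)
      tip=np.array([.535,.135,.08])
      out=[]
      for off in ((0,0,0),(0,0,.07),(-.12*z[0],-.12*z[1],0),(-.15*z[0],-.15*z[1],.15)):
        j=ik(tip-.011*z+off,o); out.append(None if j is None else np.round(j,2).tolist())
      print(a,e,fl,out)
E
```

```text
(0.16, -0.43, 0.4) [ 1.13  0.06 -0.02  1.81  0.    1.26 -0.1 ]
(0.41, -0.2, 0.4) [ 0.58  0.07 -0.24  1.81  0.02  1.27 -0.88]
3.5583 [ 0.16000127 -0.43000151  0.39999273] [ 1.13  0.06 -0.02  1.81  0.    1.26 -0.1 ] 0.006519629237571093
4.7583 [ 0.39865949 -0.22703998  0.39999059] [ 0.43  0.06 -0.02  1.81  0.    1.26 -0.1 ] 0.004601483022755512 [ 0.13236591 -0.14115748 -0.51385923]
0 0 1 [[0.49, 1.25, -0.29, 1.69, -1.12, 1.41, 1.27], [0.48, 1.11, -0.27, 1.76, -1.16, 1.45, 1.22], [0.62, 1.27, -0.22, 1.56, -0.99, 1.57, 1.19], [0.58, 1.0, -0.11, 1.65, -1.07, 1.74, 1.09]]
0 0 -1 [[0.29, 1.23, -0.02, 1.7, -1.29, 1.61, -1.78], [0.29, 1.09, -0.04, 1.78, -1.29, 1.62, -1.84], [0.34, 1.27, 0.17, 1.58, -1.24, 1.83, -1.8], [0.38, 1.01, 0.18, 1.66, -1.2, 1.9, -1.95]]
0 10 1 [[0.49, 1.37, -0.3, 1.62, -1.14, 1.55, 1.3], [0.48, 1.23, -0.28, 1.71, -1.19, 1.58, 1.27], [0.62, 1.38, -0.24, 1.49, -1.02, 1.69, 1.21], [0.58, 1.1, -0.12, 1.62, -1.13, 1.85, 1.13]]
0 10 -1 [[0.4, 1.35, -0.18, 1.62, -1.22, 1.64, -1.8], [0.4, 1.21, -0.18, 1.71, -1.25, 1.65, -1.84], [0.45, 1.36, -0.0, 1.5, -1.18, 1.85, -1.83], [0.
[... 2408 characters left out ...]
9, -0.91, 2.07, -1.17, 0.68, 1.39], [1.08, 1.33, -0.56, 1.98, -1.07, 1.03, 1.42], [1.37, 1.15, -0.9, 2.1, -0.9, 0.93, 1.05]]
25 0 -1 [[0.95, 1.43, -0.72, 2.0, -1.25, 0.82, -1.61], [1.07, 1.38, -0.9, 2.07, -1.19, 0.69, -1.74], [0.9, 1.25, -0.36, 1.99, -1.23, 1.22, -1.61], [0.94, 0.91, -0.36, 2.12, -1.25, 1.34, -1.8]]
25 10 1 [[1.11, 1.7, -0.88, 1.91, -0.93, 0.78, 1.37], [1.07, 1.51, -0.88, 2.01, -1.13, 0.83, 1.44], [1.07, 1.45, -0.54, 1.9, -1.06, 1.19, 1.46], [1.38, 1.31, -0.91, 2.06, -0.88, 1.0, 1.11]]
25 10 -1 [[0.97, 1.57, -0.73, 1.91, -1.16, 0.96, -1.61], [0.94, 1.4, -0.73, 2.01, -1.3, 1.01, -1.6], [0.9, 1.38, -0.37, 1.91, -1.21, 1.36, -1.58], [1.11, 1.11, -0.58, 2.07, -1.15, 1.29, -1.8]]
```

```bash
python3 - <<'E'
from h import *
o,z=ori(np.radians(15),0,1)
T=np.array([.53,.135,.078])-.011*z
manip.reach(T-.15*z+[0,0,.15],o)
s=status.get_state();print(s["time_s"],s["eef_pos"],s["joint_positions"].round(2),s["force"].round(2))
for n in ("scene","top"):
    im=vision.capture(n); cv2.imwrite(f"pics/c_{n}.png",im[:,:,::-1])
a=cv2.imread("pics/c_scene.png");b=cv2.imread("pics/c_top.png")
cv2.imwrite("pics/c.png",cv2.resize(np.hstack([a,b])[90:340],(800,195)))
cv2.imwrite("pics/cs.png",cv2.resize(a,(800,600)));cv2.imwrite("pics/ct.png",cv2.resize(b,(800,600)))
E
```

```text
6.0083 [ 0.48850686 -0.02115704  0.2284427 ] [ 0.68  0.91 -0.11  1.95 -1.21  1.59  1.28] [-0.2  -0.42  0.81]
```

View pics/cs.png

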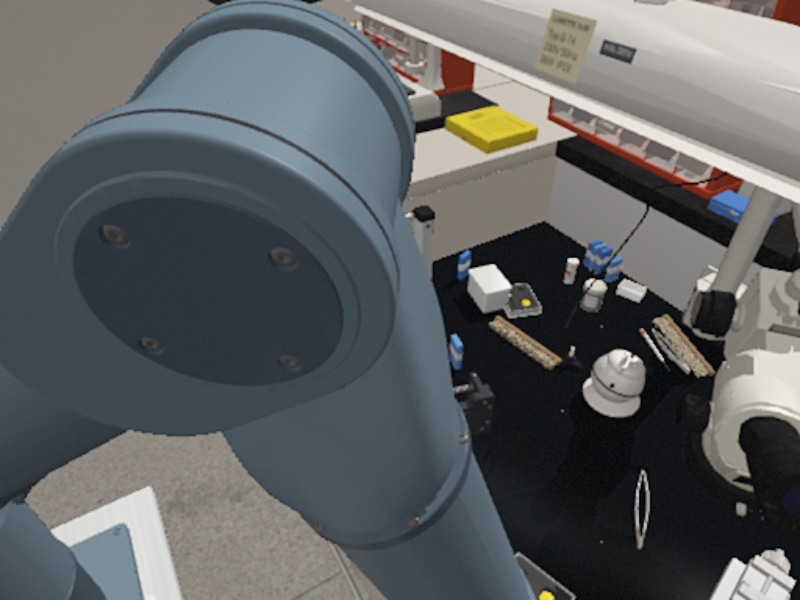

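View pics/ct.png

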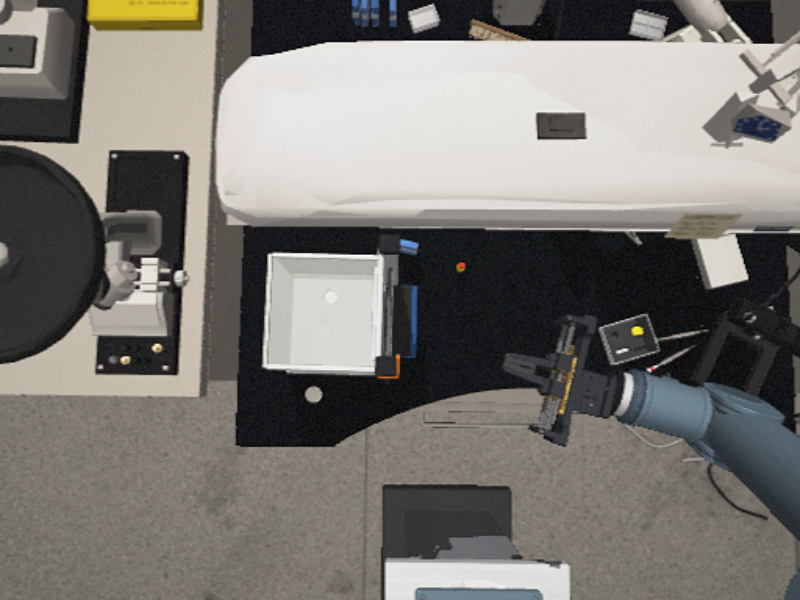

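```bash
python3 - <<'E'
from h import *
o,z=ori(np.radians(15),0,1)
T=np.array([.53,.135,.078])-.011*z
P=T-.055*z
manip.line_to(P+[0,0,.15],velocity=.12)
print(manip.line_to(P,velocity=.08,threshold=6))
s=status.get_state();print(s["time_s"],s["eef_pos"],s["joint_positions"].round(2),s["force"].round(2))
b=vision.capture("top"); cv2.imwrite("pics/d.png",cv2.resize(b[120:290,180:420,::-1],(800,567)))
a=vision.capture("scene"); cv2.imwrite("pics/ds.png",cv2.resize(a[:,:,::-1],(800,600)))
E
```

```text
False
9.075 [0.51301076 0.07120487 0.07832278] [ 0.66  1.24 -0.3   1.88 -1.25  1.32  1.45] [-0.69  0.39  0.95]
```

View pics/d.png

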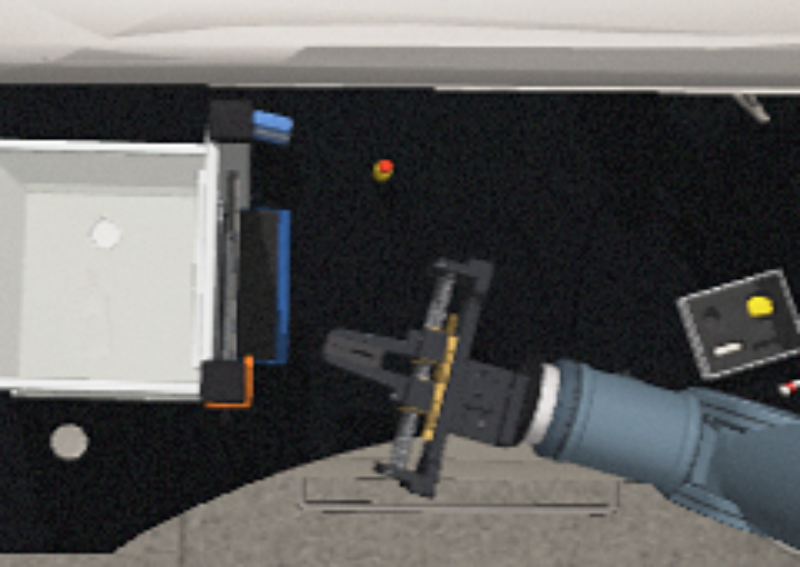

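View pics/ds.png

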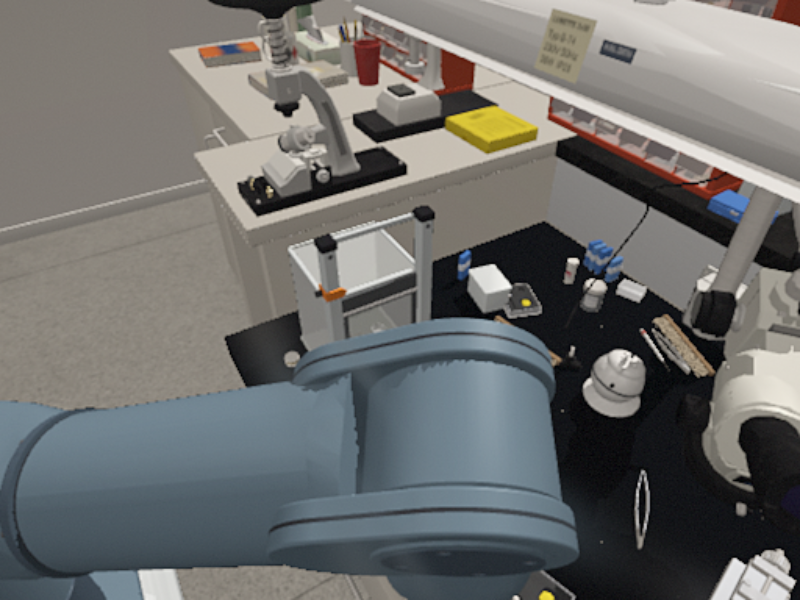

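```bash
python3 - <<'E'
from h import *
o,z=ori(np.radians(15),0,1)
T=np.array([.53,.135,.078])-.011*z
print(manip.line_to(T,velocity=.06,threshold=5))
manip.dwell(.3)
s=status.get_state();print(s["time_s"],s["eef_pos"],s["force"].round(2))
print(manip.line_to(T+[0,0,.03],velocity=.02,threshold=1.6))
for _ in range(3):
    manip.dwell(.1);s=status.get_state();print(s["time_s"],s["eef_pos"].round(4),s["force"].round(2))
b=vision.capture("top"); cv2.imwrite("pics/e.png",cv2.resize(b[120:290,180:420,::-1],(800,567)))
a=vision.capture("scene"); cv2.imwrite("pics/es.png",cv2.resize(a[130:220,170:290,::-1],(800,600),interpolation=cv2.INTER_CUBIC))
E
```

```text
False
10.5417 [0.52714678 0.1242069  0.07792566] [ 0.37 -1.08  0.34]
True
11.2333 [0.5269 0.1243 0.0832] [ 0.39 -0.56 -0.3 ]
11.3333 [0.5269 0.1243 0.0831] [ 0.47 -0.53 -0.36]
11.4333 [0.5269 0.1243 0.083 ] [-0.73 -0.74  0.01]
```

View pics/e.png

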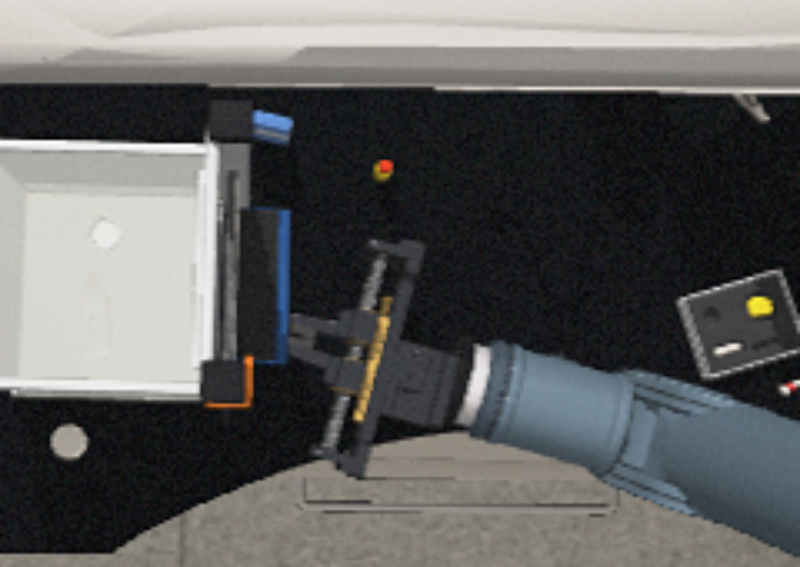

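View pics/es.png

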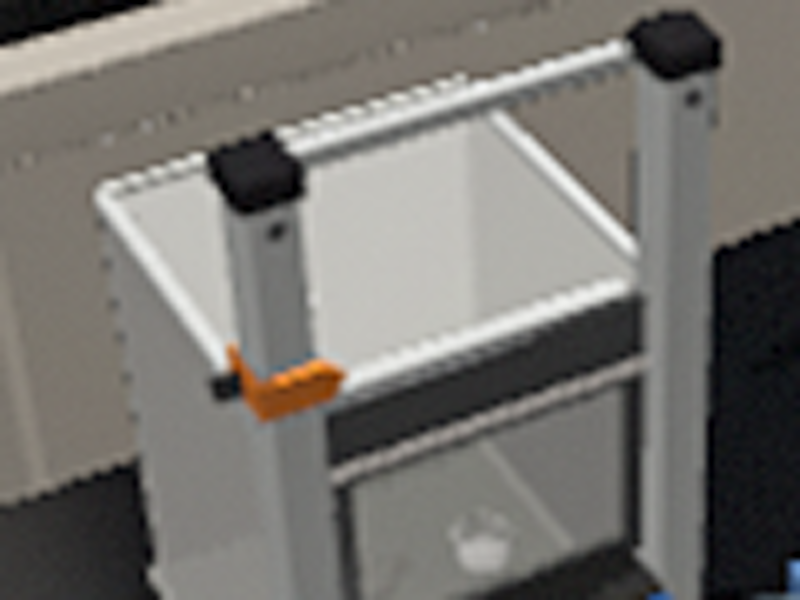

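```bash
python3 - <<'E'
from h import *
o,z=ori(np.radians(15),0,1)
T=np.array([.53,.135,.078])-.011*z
for zz in (.087,.090,.093,.097,.102,.108,.114,.120):
    T[2]=zz; manip.line_to(T,velocity=.03)
    s=status.get_state();print(round(s["time_s"],2),s["eef_pos"].round(4),s["force"].round(2))
manip.dwell(.2)
s=np.mean([vision.capture("scene").astype(float) for _ in range(3)],0).astype(np.uint8); np.save("s1.npy",s)
b=vision.capture("top"); cv2.imwrite("pics/f.png",cv2.resize(b[120:290,180:420,::-1],(800,567)))
cv2.imwrite("pics/fs.png",cv2.resize(s[130:220,170:290,::-1],(800,600),interpolation=cv2.INTER_CUBIC))
print(status.get_state()["force"])
E
```

```text
11.81 [0.527  0.1244 0.087 ] [-0.34  0.54 -0.43]
12.06 [0.5272 0.1244 0.0902] [ 0.7  -0.67 -1.64]
12.31 [0.5272 0.1244 0.0934] [-0.79  0.08 -0.13]
12.59 [0.5272 0.1244 0.0975] [-0.03 -0.4   0.47]
12.91 [0.5272 0.1244 0.1026] [-0.31 -0.35  1.33]
13.26 [0.5272 0.1244 0.1085] [-0.06  0.    0.38]
13.61 [0.5272 0.1244 0.1145] [0.95 0.32 0.19]
13.96 [0.5272 0.1244 0.1205] [-0.31 -0.02  0.39]
[-0.52187883 -0.63712357 -0.50786914]
```

View pics/f.png

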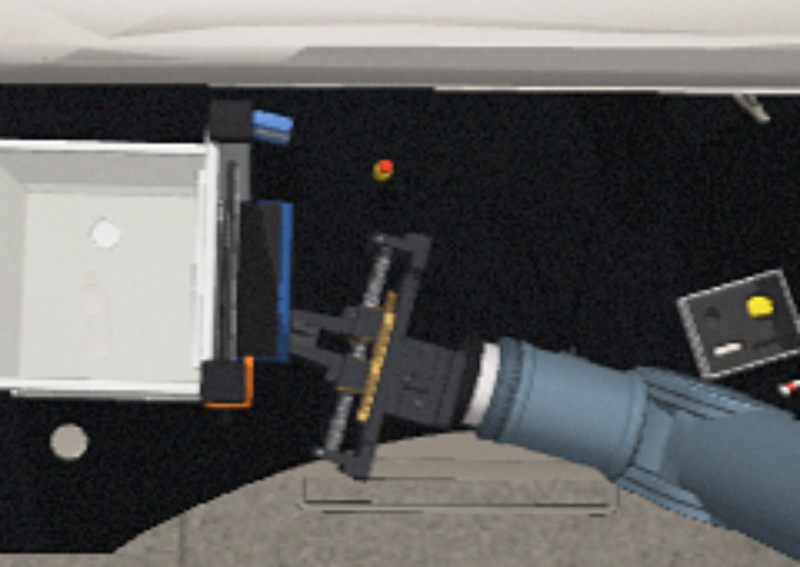

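View pics/fs.png

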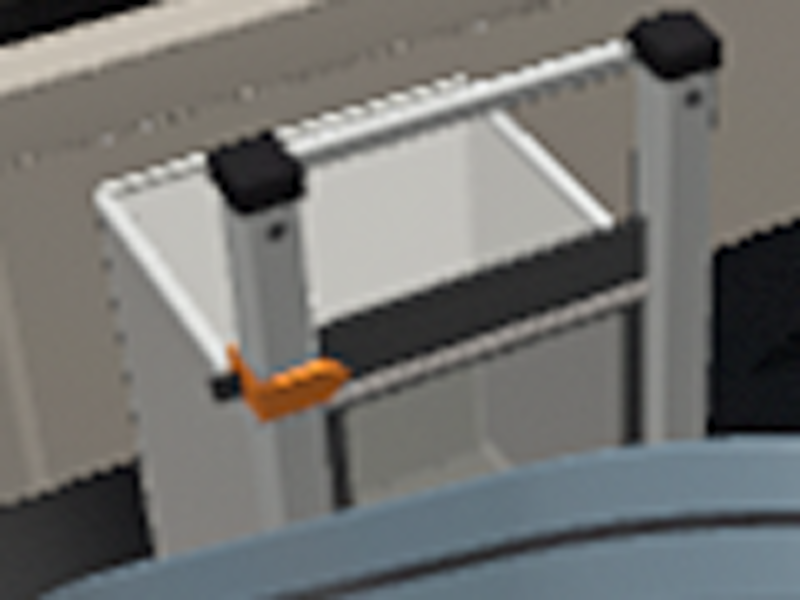

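```bash
python3 - <<'E'
from h import *
from scipy.optimize import least_squares
q=np.load("q.npy");p=q[:3]
def linez(pts,x):  # z of line through px at local plane x
    out=[]
    for u in pts:
        o,d=ray("scene",u); n=np.array([np.cos(p[2]),np.sin(p[2]),0]); P0=hw(p,(x,0,0))[0]
        P=o+d*(n@(P0-o))/(n@d); out.append(round(P[2],4))
    return out
s=np.load("s1.npy").astype(float); s0=np.load("im0.npz")["s"].astype(float)
def linepx(s,lo,hi,rows):
    # subpixel bright line per column
    g=s.mean(2); pts=[]
    for c in range(lo,hi,4):
        guess=int(round(rows(c))); seg=g[guess-3:guess+4,c]; bg=np.linspace(seg[0],seg[-1],7); w=np.clip(seg-bg,0,None)
        pts.append((c,(w*np.arange(guess-3,guess+4)).sum()/w.sum()))
    return pts
l1=linepx(s,226,264,lambda c:187.1-(c-223.5)*14.3/42)
l0=linepx(s0,224,264,lambda c:201.5-(c-219.5)*18/46)
print(np.round(l1,1).tolist());print(np.round(l0,1).tolist())
for x in (.005,.009,.013): print(x,linez(l0,x),linez(l1,x))
for u in ((222.2,186),(221.5,186.5)): print([ (x,linez([u],x)) for x in (-.006,-.003,0)])
print(linez([(200,0)],0)) if 0 else None
E
```

```text
[[226.0, 186.7], [230.0, 185.1], [234.0, 183.8], [238.0, 182.5], [242.0, 180.8], [246.0, 179.6], [250.0, 178.1], [254.0, 176.9], [258.0, 175.5], [262.0, 173.8]]
[[224.0, 199.3], [228.0, 197.8], [232.0, 196.3], [236.0, 194.9], [240.0, 193.4], [244.0, 192.1], [248.0, 190.7], [252.0, 189.1], [256.0, 187.9], [260.0, 186.2]]
0.005 [np.float64(0.1977), np.float64(0.1979), np.float64(0.198), np.float64(0.1977), np.float64(0.1979), np.float64(0.1975), np.float64(0.1972), np.float64(0.1979), np.float64(0.197), np.float64(0.1977)] [np.float64(0.234), np.float64(0.2344), np.float64(0.234), np.float64(0.234), np.float64(0.2346), np.float64(0.2342), np.float64(0.2344), np.float64(0.234), np.float64(0.2339), np.float64(0.2347)]
0.009 [np.float64(0.194), np.float64(0.1941), np.float64(0.1942), np.float64(0.194), np.float64(0.1942), np.float64(0.1937), np.float64(0.1935), np.float64(0.1941), np.float64(0.1932), np.float64(0.1939)] [np.float64(0.2305), np.float64(0.2309), np.float64(0.2306), np.float64(0.2305), np.float64(0.2312), np.float64(0.2308), np.float64(0.231), np.float64(0.2305), np.float64(0.2305), np.float64(0.2312)]
0.013 [np.float64(0.1902), np.float64(0.1904), np.float64(0.1905), np.float64(0.1902), np.float64(0.1905), np.float64(0.19), np.float64(0.1897), np.float64(0.1904), np.float64(0.1895), np.float64(0.1902)] [np.float64(0.227), np.float64(0.2274), np.float64(0.2271), np.float64(0.227), np.float64(0.2277), np.float64(0.2273), np.float64(0.2275), np.float64(0.227), np.float64(0.227), np.float64(0.2277)]
[(-0.006, [np.float64(0.2493)]), (-0.003, [np.float64(0.2467)]), (0, [np.float64(0.2442)])]
[(-0.006, [np.float64(0.2486)]), (-0.003, [np.float64(0.246)]), (0, [np.float64(0.2434)])]
```

```bash
python3 - <<'E'
from h import *
q=np.load("q.npy");p=q[:3]
c,s=np.cos(p[2]),np.sin(p[2])
def loc(P): d=P-np.array([p[0],p[1],0]); return np.round([c*d[0]+s*d[1],-s*d[0]+c*d[1]],4)
t=np.load("im0.npz")["t"].astype(int)
for r in (226,227,228,229,230,232,236,238,239,240): print(r,[tuple(t[r,k]) if 0 else "%d,%d,%d"%tuple(t[r,k]) for k in range(250,260)])
for r in (195,205,215): print(r,["%d,%d,%d"%tuple(t[r,k]) for k in range(260,270)])
for u in ((252.5,234),(255.5,234),(255,226)): print("or",u,loc(onz("top",u,.25)))
for u in ((266.5,205),(266.2,215)): print("lip",u,loc(onz("top",u,.102)), "strip")
E
```

```text
226 ['96,97,100', '26,27,27', '24,26,26', '58,42,32', '87,56,33', '71,48,29', '27,29,33', '33,30,30', '32,33,31', '32,29,31']
227 ['97,100,107', '28,35,46', '19,33,44', '140,75,45', '243,127,42', '239,121,41', '22,29,32', '30,31,28', '33,31,31', '34,32,27']
228 ['44,43,46', '37,36,41', '26,36,44', '187,97,50', '255,147,44', '239,124,60', '12,44,77', '29,50,79', '32,51,81', '25,49,77']
229 ['44,44,46', '45,45,47', '32,37,43', '102,58,38', '221,113,36', '241,123,40', '4,13,24', '14,17,27', '20,24,30', '16,19,27']
230 ['43,43,47', '45,43,46', '35,38,43', '96,54,39', '170,89,32', '166,86,31', '2,10,15', '13,17,15', '14,12,14', '20,19,17']
232 ['44,44,46', '47,46,49', '38,41,47', '98,60,38', '177,95,32', '175,92,32', '2,8,15', '19,20,20', '13,19,20', '17,18,22']
236 ['46,44,48', '46,47,49', '35,39,44', '88,53,35', '169,90,35', '177,92,39', '7,14,24', '13,14,19', '16,18,18', '21,23,24']
238 ['48,47,49', '45,48,49', '38,39,42', '89,53,36', '163,88,33', '164,87,34', '12,18,22', '20,20,22', '14,15,18', '17,20,19']
239 ['45,48,51', '42,44,48', '36,41,45', '90,53,37', '135,74,31', '103,56,25', '13,18,22', '17,18,22', '12,16,17', '20,22,22']
240 ['15,23,26', '18,22,28', '13,19,27', '116,62,26', '161,88,34', '69,39,22', '12,15,22', '16,16,20', '22,17,22', '13,16,16']
195 ['40,41,41', '49,47,47', '52,49,47', '56,71,105', '52,94,157', '53,91,151', '43,74,122', '17,13,18', '24,24,23', '19,23,28']
205 ['32,34,32', '34,32,30', '34,34,36', '46,70,108', '54,98,159', '53,93,150', '41,69,113', '18,15,19', '18,24,20', '19,23,25']
215 ['30,31,30', '30,27,27', '32,36,43', '32,48,72', '43,77,126', '55,95,154', '36,62,98', '12,9,9', '24,26,27', '18,20,24']
or (252.5, 234) [-0.0001  0.078 ]
or (255.5, 234) [-0.0067  0.0778]
or (255, 226) [-0.005   0.0602]
lip (266.5, 205) [-0.0334 -0.0009] strip
lip (266.2, 215) [-0.0334  0.0249] strip
```

```bash
python3 - <<'E'
from h import *
o,z=ori(np.radians(15),0,1)
T=np.array([.53,.135,.1355])-.011*z
T[2]=.1355; manip.line_to(T,velocity=.025)
manip.dwell(.2); print(status.get_state()["eef_pos"],status.get_state()["time_s"])
s=np.mean([vision.capture("scene").astype(float) for _ in range(3)],0).astype(np.uint8); np.save("s2.npy",s)
cv2.imwrite("pics/gs.png",cv2.resize(s[130:220,170:290,::-1],(800,600),interpolation=cv2.INTER_CUBIC))
E
```

```text
[0.52717575 0.12440565 0.13561361] 15.325
```

View pics/gs.png

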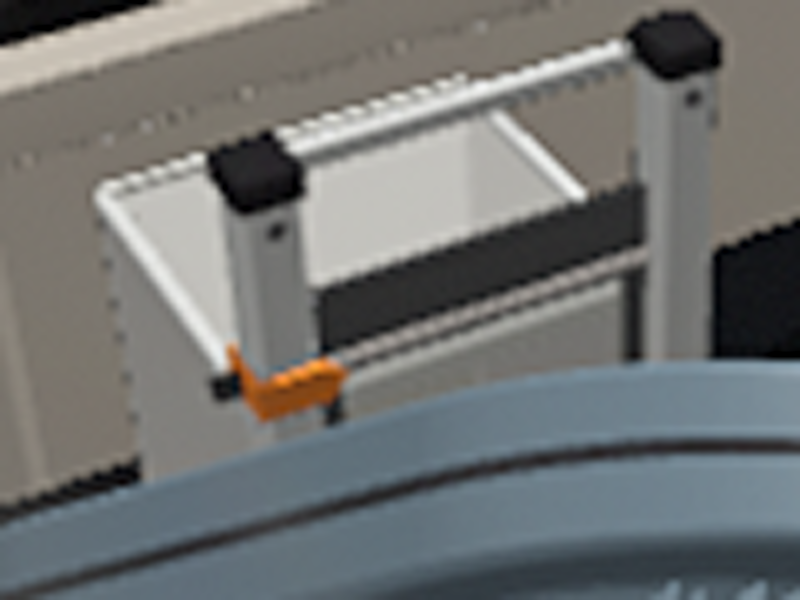

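```bash
python3 - <<'E'
from h import *
q=np.load("q.npy");p=q[:3]
n=np.array([np.cos(p[2]),np.sin(p[2]),0])
def zat(u,x):
    o,d=ray("scene",u); P0=hw(p,(x,0,0))[0]; return (o+d*(n@(P0-o))/(n@d))[2]
def linepx(s,lo,hi,rows):
    g=s.astype(float).mean(2); pts=[]
    for c in range(lo,hi,4):
        k=int(round(rows(c))); seg=g[k-3:k+4,c]; w=np.clip(seg-np.linspace(seg[0],seg[-1],7),0,None)
        pts.append((c,(w*np.arange(k-3,k+4)).sum()/w.sum()))
    return pts
s=np.load("s2.npy")
l=linepx(s,228,264,lambda c:182.9-(c-223.5)*14.3/42)
print(np.round(l,1).tolist(),np.mean([zat(u,.0086) for u in l]))
g=s.astype(int)
for f in ("s2","s1"):
  g=np.load(f+".npy").astype(int); m=(g[:,:,0]-g[:,:,2])
  for r in range(181,192): print(r,m[r,214:226])
for u in ((221.8,185.9),): print([zat(u,x) for x in (-.0067,-.0043,-.002)])
E
```

```text
[[228.0, 180.5], [232.0, 179.0], [236.0, 177.7], [240.0, 176.3], [244.0, 174.9], [248.0, 174.0], [252.0, 172.3], [256.0, 170.7], [260.0, 169.3]] 0.2470701865313467
181 [ 1  0  1  0 -2 -3 -1 -2 -1  3  8  8]
182 [  1   0  -3  -5 -10  -8   0   4   7   9  10  10]
183 [ -5 -11 -19  -5  51  18  -6   2   7   8   7   7]
184 [-23  25 111 163 173 106  67  15  -2   2   2   2]
185 [130 153 174 186 176 158 133  86  33  -1   3   5]
186 [171 179 146 100 102 106 127 101  30  -1   3   4]
187 [102  98 103 107 106 110 106  40   6   1   5   4]
188 [106 106 109 110 111 120  91  16  -3   3   4   4]
189 [108 109 112 115 124 109  49   0   2   3   4   4]
190 [114 125 100  63  61  50  -3  -3   3   4   5   5]
191 [69 45 25  3 -9 -8 -6  2  7  8  9 11]
181 [ 0  0  1  0 -1 -1  0  0  0  0  1  0]
182 [ 1 -1 -3 -7 -9 -6 -6 -2  0  0 -1  0]
183 [ -4 -10 -19  -5  47  16 -20 -10  -4   0  -1  -1]
184 [-23  25 110 163 188 160 118  18 -11  -3  -1   1]
185 [130 153 172 185 175 158 142 103  45  -9  -3   0]
186 [171 180 145 101  98 106 123 119  54  -7   3   7]
187 [103  99 103 103 106 110 112  46   1   4   8  10]
188 [105 106 109 108 112 121  68  17   3   8   8   7]
189 [108 109 111 118 125  83  28   9   4   6   3   1]
190 [115 124 101  57  43  30   9   2   1   3   3   4]
191 [70 45 25  4 -8 -4 -3  0  5  6  6  7]
[np.float64(0.2506128379285867), np.float64(0.24854832040384744), np.float64(0.24656982444263897)]
```

```bash
python3 - <<'E'
from h import *
o,z=ori(np.radians(15),0,1)
T=np.array([.53,.135,.1355])-.011*z
T[2]=.1375; manip.line_to(T,velocity=.02); manip.dwell(.3)
T[2]=.122; manip.line_to(T,velocity=.03)
B=T-.14*z; manip.line_to(B,velocity=.1)
manip.line_to(B+[0,0,.12],velocity=.15)
st=status.get_state();print(st["time_s"],st["joint_positions"].round(2))
j=st["joint_positions"].copy(); j[1]-=.35; j[0]+=.5; manip.movej(j)
st=status.get_state();print(st["time_s"],st["eef_pos"])
s=np.mean([vision.capture("scene").astype(float) for _ in range(3)],0).astype(np.uint8); np.save("s3.npy",s)
b=vision.capture("top"); cv2.imwrite("pics/ht.png",cv2.resize(b[120:290,180:420,::-1],(800,567)))
np.save("t3.npy",b)
cv2.imwrite("pics/hs.png",cv2.resize(s[:,:,::-1],(800,600),interpolation=cv2.INTER_CUBIC))
E
```

```text
19.1917 [ 0.87  0.92 -0.38  1.96 -1.12  1.42  1.17]
20.2833 [ 0.42925353 -0.26018257  0.35818361]
```

View pics/hs.png

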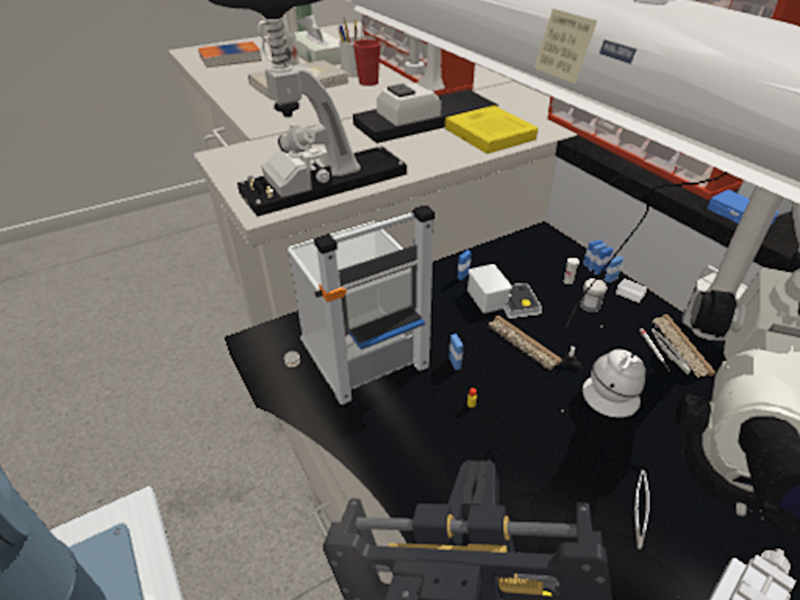

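View pics/ht.png

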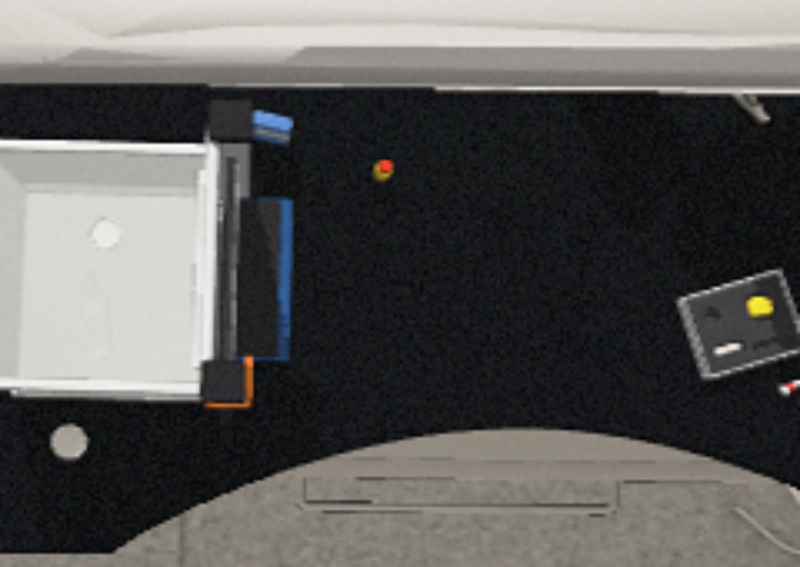

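```bash
python3 - <<'E'
from h import *
q=np.load("q.npy");p=q[:3]
n=np.array([np.cos(p[2]),np.sin(p[2]),0])
def zat(u,x):
    o,d=ray("scene",u); P0=hw(p,(x,0,0))[0]; return (o+d*(n@(P0-o))/(n@d))[2]
s=np.load("s3.npy").astype(float); s0=np.load("im0.npz")["s"].astype(float)
def line(s,r0,lo=228,hi=264):
    g=s.mean(2); z=[]
    for c in range(lo,hi,4):
        k=int(round(r0-(c-228)*.35)); seg=g[k-3:k+4,c]; w=np.clip(seg-np.linspace(seg[0],seg[-1],7),0,None)
        z.append(zat((c,(w*np.arange(k-3,k+4)).sum()/w.sum()),.0086))
    return np.mean(z),np.std(z)
print(line(s0,197.8),line(s,179.8))
# lip front face centre (blue), z centre = underside+4mm
for im,lo,hi in((s0,243,268),(s,238,268)):
    b=np.clip(im[:,:,2]-im[:,:,0]-20,0,None); b[:195]=0; b[245:]=0; zz=[]; bot=[]
    for c in range(lo,hi,3):
        r=np.arange(384); cen=(b[:,c]*r).sum()/b[:,c].sum(); zz.append(zat((c,cen),-.0334))
    print("lip underside from centre", np.mean(zz)-.004, np.std(zz))
c=cv2.resize(s[165:235,195:290,::-1].astype(np.uint8),None,fx=8,fy=8,interpolation=cv2.INTER_CUBIC); cv2.imwrite("pics/hz.png",c)
for t in ["abrasive_stick","wire_spool","oil_vial"]: print(t,[(round(d["p"],2),np.round(d["box"],1).tolist()) for d in nets.regions_of("scene",t)[:2]],[(round(d["p"],2),np.round(d["box"],1).tolist()) for d in nets.regions_of("top",t)[:2]])
E
```

```text
(np.float64(0.1943871845247539), np.float64(0.00026254311685964236)) (np.float64(0.24813065121023722), np.float64(0.00035612091895466434))
lip underside from centre 0.10240655119888245 0.00045900549062813525
lip underside from centre 0.1556821285836339 0.0005117603762983709
abrasive_stick [(0.52, [292.3, 223.4, 7.2, 17.8])] []
wire_spool [(0.67, [290.9, 226.1, 7.1, 19.0]), (0.64, [188.3, 230.2, 10.4, 8.3])] []
oil_vial [(0.67, [244.7, 190.1, 50.3, 63.0]), (0.58, [302.1, 255.3, 4.7, 14.8])] []
```

View pics/hz.png

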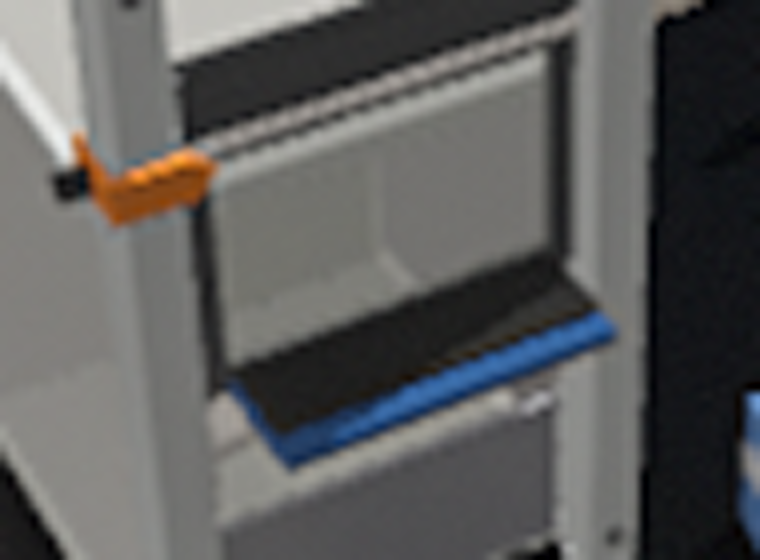

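```bash
python3 - <<'E'
from h import *
t0=np.load("im0.npz")["t"]; t3=np.mean([vision.capture("top").astype(float) for _ in range(4)],0).astype(np.uint8); np.save("t3.npy",t3)
a=[cv2.resize(t[148:246,232:272,::-1],None,fx=6,fy=6,interpolation=cv2.INTER_NEAREST) for t in (t0,t3)]
cv2.imwrite("pics/i.png",np.hstack(a+[a[0][:,:9]*0]))
g0=t0.mean(2);g3=t3.mean(2)
for r in (190,205,220): print(r,g0[r,236:270].astype(int).tolist());print("   ",g3[r,236:270].astype(int).tolist())
E
```

```text
190 [213, 213, 213, 222, 225, 218, 234, 231, 197, 76, 67, 62, 103, 85, 76, 94, 28, 31, 33, 33, 35, 29, 38, 46, 49, 48, 45, 76, 99, 99, 83, 25, 22, 24]
    [213, 213, 212, 222, 225, 218, 234, 232, 195, 74, 71, 40, 62, 66, 74, 65, 27, 28, 33, 36, 33, 35, 30, 37, 48, 51, 44, 52, 79, 100, 95, 67, 16, 21]
205 [214, 201, 203, 233, 229, 229, 234, 229, 163, 87, 42, 63, 105, 108, 98, 57, 26, 33, 32, 28, 29, 31, 32, 31, 32, 32, 34, 74, 103, 98, 74, 17, 20, 22]
    [215, 201, 202, 233, 230, 229, 235, 230, 162, 87, 48, 50, 56, 100, 120, 26, 30, 30, 31, 34, 29, 32, 30, 33, 34, 33, 38, 63, 84, 101, 93, 44, 17, 21]
220 [214, 215, 222, 222, 215, 235, 234, 209, 95, 90, 43, 96, 117, 112, 117, 26, 28, 30, 30, 31, 31, 31, 32, 31, 27, 31, 42, 56, 63, 65, 50, 18, 19, 20]
    [214, 215, 222, 223, 214, 235, 235, 209, 94, 92, 40, 59, 68, 95, 98, 27, 33, 30, 31, 31, 28, 31, 31, 28, 30, 32, 37, 48, 62, 79, 85, 20, 22, 22]
```

View pics/i.png

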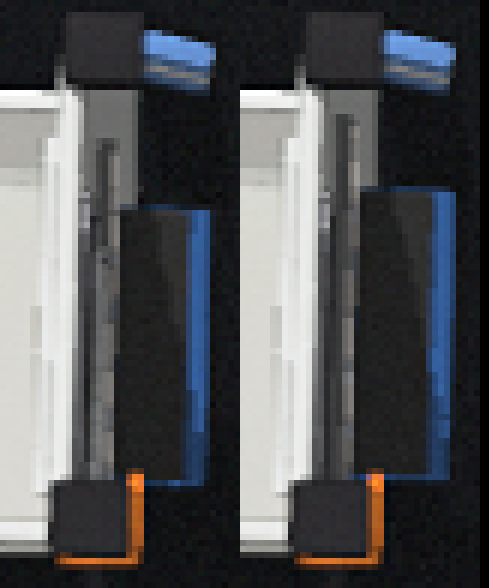

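```bash
python3 - <<'E'
from h import *
q=np.load("q.npy");p=q[:3]
n=np.array([np.cos(p[2]),np.sin(p[2]),0])
def zat(u,x):
    o,d=ray("scene",u); P0=hw(p,(x,0,0))[0]; return (o+d*(n@(P0-o))/(n@d))[2]
s=np.load("s3.npy").astype(float); s0=np.load("im0.npz")["s"].astype(float)
for im,lo,hi,rr in((s0,236,268,(210,242)),(s,236,268,(202,226))):
    b=im[:,:,2]-im[:,:,0]; zz=[];tt=[]
    for c in range(lo,hi,3):
        k=rr[0]+np.argmax(b[rr[0]:rr[1],c]); bg=np.median(b[k+5:k+9,c]); h=(b[k,c]+bg)/2
        r=k
        while b[r,c]>h: r+=1
        e=r-1+(b[r-1,c]-h)/(b[r-1,c]-b[r,c]); zz.append(zat((c,e),-.0334))
        if c==254: print(b[k-5:k+7,c].round(),im[k-5:k+7,c].round().tolist(),k,e)
    print(np.round(zz,4))
# uprights base check: sill/upright bottom edges
from fit import res,q as qq
print(qq)
E
```

```text
[ -1.   0.  -4.  -4.  96. 112. 103.  82.  33.   1.  -1.   1.] [[28.0, 27.0, 27.0], [34.0, 35.0, 34.0], [50.0, 49.0, 46.0], [39.0, 36.0, 35.0], [46.0, 86.0, 142.0], [60.0, 111.0, 172.0], [56.0, 102.0, 159.0], [36.0, 70.0, 118.0], [39.0, 50.0, 72.0], [70.0, 70.0, 71.0], [82.0, 80.0, 81.0], [80.0, 79.0, 81.0]] 226 228.5204081632653
[0.0974 0.0976 0.0993 0.0992 0.0989 0.0986 0.0996 0.0994 0.0989 0.0988
 0.0998]
[ -1.  -1.  -7.  -8.  94. 112. 100.  79.   9.  -7.  -8.  -4.] [[28.0, 28.0, 27.0], [43.0, 43.0, 42.0], [56.0, 54.0, 49.0], [38.0, 33.0, 30.0], [44.0, 84.0, 138.0], [58.0, 109.0, 170.0], [51.0, 96.0, 151.0], [22.0, 55.0, 101.0], [81.0, 84.0, 90.0], [139.0, 137.0, 132.0], [155.0, 153.0, 147.0], [137.0, 136.0, 133.0]] 211 213.33928571428572
[0.1522 0.1527 0.1526 0.1527 0.1531 0.1533 0.1533 0.153  0.1527 0.153
 0.1532]
[0.55936343 0.14330112 1.5507237  0.01346666 0.03305469]
```

```bash
python3 - <<'E'
from h import *
t0=np.load("im0.npz")["t"].astype(int);t3=np.load("t3.npy").astype(int)
for nme,(r0,r1,c0,c1) in dict(stick=(150,166,256,272),vial=(164,180,288,302),spool=(243,260,192,210)).items():
    print(nme,np.abs(t0-t3)[r0:r1,c0:c1].mean().round(1))
st=status.get_state();print(st["time_s"],st["force"].round(2),np.abs(st["joint_vel"]).max())
close_job()
E
```

```text
stick 2.3
vial 2.8
spool 2.5
20.9833 [-0.   -0.35 -0.05] 0.0018127962524979193
the job is handed in; nothing more can be done
```

I raised the window about 54 mm by pushing up on the blue lip with the closed fingertips, never gripping it. I then lowered the hand clear, backed out and handed the job in at about 21 s. My checks put the white line within tolerance of the pointer's tip, but they did not fully agree.

**Line height against the pointer:**

| Check | Line relative to pointer tip |
|---|---|
| Line seen directly in the camera picture, taken as flush with the window glass | about 1 mm below |
| From the lip's lower edge plus the stated 100 mm | about 3 mm above |
| From the arm's own position, with an assumed finger thickness | 0 to 2 mm below |

All three are inside the ±6 mm allowed. I think the difference comes mainly from not knowing how far the rail stands out from the glass, so I left the window where it was.

**Other checks:**
- **Loose items:** in the top camera, before and after pictures of the abrasive stick, oil vial and wire spool differ only by image noise, so they have not moved.
- **Pushing force:** the force readings were too noisy (about 1 N) to show the push on the lip clearly. I confirmed it from the window's movement in the pictures.
- **Final state:** the hand was well clear and still, touching nothing. I did not measure the window's speed; the pictures after the hand came away show it still raised.

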